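Tighten the probe nut and put the wax jars on the heat

TASK

Get the wax warmer ready: run the loose brass compression nut on its probe fitting clockwise by hand until it is finger-tight, then with the open-ended wrench turn it exactly a quarter turn further. Only after that slide every small black jar across the plate, without lifting or tipping it, from the parking side onto a heating mark of its own (three concentric circles), well centred. Lay the wrench flat and lengthwise on the middle of its cork mat again, and leave the other things on the desk where they are.

Things in the scene. Friction and masses are not known exactly. Their poses are not given: they have to be found in the camera images.
- warmer: electric warming plate, fixed: slab 220 (x) x 280 (y) mm, dark smooth rimless top 28 mm above the desk. Origin under its middle at desk height, z up. Its +x half carries three plain parking circles, its -x half three heating marks. On its +y end a bracket (x = -20 to 40, to y = 215 mm, 30 mm high) carries the probe fitting.
- fitting (a point): centre of the top of the fitting's brass flange (29 mm radius, top 44 mm above the desk; at x = 10, y = 185 mm in the warmer's frame). Two black witness marks on the flange show where the nut's groove points when finger-tight and a quarter turn on. The nut stands above it; through it an 8 mm probe stem, its end 90 mm above the desk.
- nut_top (a point): centre of the nut's top face, turning with it, z up. Hexagon brass nut on a vertical axis, 40 mm across flats, 46 over corners, from 48 to 78 mm above the desk. Its x axis runs along the black groove on the top face to a corner, so two flats are parallel to x, facing +y and -y. The nut only turns, it does not rise or sink.
- nut (a joint): turn of the nut in its loose thread, rad, growing clockwise from above; light friction (0.15 Nm) from 0 to 5.24; at 5.24 it is finger-tight (seated on the ferrule). It starts between 0.5 and 2.2.
- ferrule (a joint): how far the nut was turned on past finger-tight, rad, clockwise from above; 0 at the start; moves only once the nut is seated, against 0.6 Nm, and stays where it is left; a quarter turn is 1.571, its end stop 2.6.
- wrench: flat open-ended steel wrench, 12 mm thick, about 0.18 kg, same on both faces. Origin under the middle of its grip, a bar 16 mm wide from x = -75 to 71 mm. Jaw open to +x: two prongs 12 mm wide, 41.7 mm apart, from the slot's bottom at x = 85 to x = 137; the nut's centre belongs at x = 115. With the prongs parallel to two flats it drops over the nut from above; a few degrees of slack before it bites.
- wrench_jaw (a point): middle of the wrench's jaw, 115 mm from the wrench's origin along its x, at half its thickness
- mat: thin cork mat, 270 (x) x 110 (y) x 4 mm, fixed on the desk; origin at the middle of its underside. The wrench lies lengthwise on it at the start.
- jar0: small round black jar of wax, about 51 mm across and 44 mm high, about 0.08 to 0.18 kg; origin at the middle of its underside. One to three of the three are there; they stand on the plate's parking side.
- jar1: small round black jar of wax, about 51 mm across and 44 mm high, about 0.08 to 0.18 kg; origin at the middle of its underside. One to three of the three are there; they stand on the plate's parking side.
- jar2: small round black jar of wax, about 51 mm across and 44 mm high, about 0.08 to 0.18 kg; origin at the middle of its underside. One to three of the three are there; they stand on the plate's parking side.
- heat0 (a point): centre of a heating mark (three concentric circles, the outermost 68 mm across), on the plate's top face; its neighbour is 85 mm away. Any jar may take any mark; the parking circle straight across is 104 mm away in the warmer's +x. The plate is smooth and level: no rims.
- heat1 (a point): centre of a heating mark (three concentric circles, the outermost 68 mm across), on the plate's top face; its neighbour is 85 mm away. Any jar may take any mark; the parking circle straight across is 104 mm away in the warmer's +x. The plate is smooth and level: no rims.
- heat2 (a point): centre of a heating mark (three concentric circles, the outermost 68 mm across), on the plate's top face; its neighbour is 85 mm away. Any jar may take any mark; the parking circle straight across is 104 mm away in the warmer's +x. The plate is smooth and level: no rims.
- masking_tape: roll of masking tape, 98 x 25 mm, lying flat, to be left alone; origin at the middle of its underside
- gold_jar_lid: small black jar lid, 49 x 12 mm, to be left alone; origin at the middle of its underside
- eraser_1: eraser, 42 x 20 x 13 mm, to be left alone; origin at the middle of its underside
- wood_block: wooden block, 75 x 45 x 35 mm, to be left alone; origin at the middle of its underside

How it is judged:
On the way, in this order (a step that is already met when the one before it is completed fails the run):
1. the nut is run finger-tight by hand, the wrench not yet near it (value of joint nut above 5.136 rad and value of joint ferrule below 0.15 rad and distance between wrench_jaw and nut_top above 0.07 m), for 0.2 s.
2. with the wrench on it the nut is turned a quarter turn further (value of joint nut above 5.086 rad and value of joint ferrule between 1.35 and 1.8 rad and horizontal distance between wrench_jaw and nut_top below 0.02 m and distance between wrench_jaw and nut_top below 0.05 m), for 0.2 s.
3. after that every jar stands on a heating mark ((horizontal distance between jar0 and heat0 below 0.013 m or horizontal distance between jar0 and heat1 below 0.013 m or horizontal distance between jar0 and heat2 below 0.013 m) and (horizontal distance between jar1 and heat0 below 0.013 m or horizontal distance between jar1 and heat1 below 0.013 m or horizontal distance between jar1 and heat2 below 0.013 m) and (horizontal distance between jar2 and heat0 below 0.013 m or horizontal distance between jar2 and heat1 below 0.013 m or horizontal distance between jar2 and heat2 below 0.013 m)), for 0.2 s.
At the end, for the whole second after the job is handed in: Nut seated (within 0.15 rad) and 1.35 to 1.80 rad past finger-tight; each jar upright on the plate, centre within 13 mm of a heating mark's centre; wrench flat on its mat, origin within 60 mm (along) and 35 mm (across) of the middle, within 0.35 rad of lengthwise; all at rest (all of step 3 and value of joint nut above 5.086 rad and value of joint ferrule between 1.35 and 1.8 rad and linear speed of each of jar0, jar1, jar2, wrench below 0.02 m/s and angle between each of jar0, jar1, jar2's own z axis and vertical below 0.1 rad and z of jar0 in the frame of warmer between 0.022 and 0.034 m and z of jar1 in the frame of warmer between 0.022 and 0.034 m and z of jar2 in the frame of warmer between 0.022 and 0.034 m and x of wrench in the frame of mat between -0.06 and 0.06 m and y of wrench in the frame of mat between -0.035 and 0.035 m and z of wrench_jaw in the frame of mat below 0.017 m and angle between the x axis of wrench and the x axis of mat, either way round below 0.35 rad); the robot touches nothing.
It fails at once if a jar is put on a heating mark before the nut has had its quarter turn (value of joint ferrule below 1.3 rad and ((horizontal distance between jar0 and heat0 below 0.013 m or horizontal distance between jar0 and heat1 below 0.013 m or horizontal distance between jar0 and heat2 below 0.013 m) or (horizontal distance between jar1 and heat0 below 0.013 m or horizontal distance between jar1 and heat1 below 0.013 m or horizontal distance between jar1 and heat2 below 0.013 m) or (horizontal distance between jar2 and heat0 below 0.013 m or horizontal distance between jar2 and heat1 below 0.013 m or horizontal distance between jar2 and heat2 below 0.013 m))).
It fails at once if the fingers turn the nut past finger-tight (contact force between the fingers and nut above 3 N and value of joint ferrule above 0.25 rad).
It fails at once if the nut is overtightened, more than 1.9 rad past finger-tight (value of joint ferrule above 1.9 rad).
It fails at once if a jar is lifted more than 12 mm off the plate or tipped by more than 0.45 rad (z of any of jar0, jar1, jar2 in the frame of warmer above 0.04 m or angle between any of jar0, jar1, jar2's own z axis and vertical above 0.45 rad).
It fails at once if another loose thing on the desk is moved more than 40 mm (distance of any of masking_tape, gold_jar_lid, eraser_1, wood_block from where it was at the start of the episode above 0.04 m).
Of jar0, jar1, jar2 only 1 to 3 are there at a start; the rules pass over those that are not, and their reading is None.
At some moment in a run one of wrench, jar0, jar1, jar2 may be knocked a few centimetres aside while the robot is not near it.
Once in a run the grip may slacken for a moment while it holds something.
It also fails if it takes over 208 s, if anything falls off the work surface, if the arm or the gripper's body presses on something with over 40 N, if the wrist force passes 120 N, or if a joint passes its speed limit or range.

ROBOT

A 7-joint arm with a two-finger parallel gripper is mounted at the origin on a cart in front of the work surface, level with it; the furniture and walls round the work are solid. World frame = base frame: x ahead of the robot, y to its left, z up, the work surface at z = 0. Lengths are in m, angles in rad, forces in N, time in s.
With the tool pointing down it reaches from about 0.425 to 0.925 m from the base axis. Payload 6.8 kg.
Tool frame: the origin (TCP) lies at the very end of the fingers, on their centre line; the grasp point (between the pads) lies 19 mm behind it; z points along the fingers, y is the line along which they close (so a half turn about z gives the same grasp; the last joint's range is limited). The gripper opens to 85 mm and grips with 20 to 120 N. Pads are 22 mm wide; open, the fingers measure 114 mm over their backs; the gripper's body (76 mm by 85 mm) begins 54 mm behind the grasp point. The pads swing forward as they close: fully open they stand 13 mm farther back than shut.
Start: joints at [1.002, 0.477, 0.022, 1.555, -0.011, 1.109, -0.083], TCP at [0.3, -0.605, 0.231] pointing down, gripper open.
Joint ranges: [-2.96, 2.96], [-0.34, 2.1], [-1.41, 1.46], [0.24, 2.44], [-1.37, 4.51], [0.17, 1.92], [-2.96, 2.96]. Speed limits (rad/s): [2.39, 2.39, 3.14, 3.14, 3.14, 3.14, 3.14].

INTERFACE

Orientations are given as a unit quaternion [w, x, y, z].
In Python, from station import readout, viewer, bot gives the robot as it stands. The module is installed in compiled form; this text tells all that it offers.
- The arm moves only by the shell command python3 -m handwheel 'ROWS' [FORCE]. ROWS is JSON, a list of rows, each a list of 3 entries, a list of its own where there are three numbers: the shift along the tool's x, y, z in mm, then the turn, a rotation vector about the tool's x, y, z in degrees, then the gripper command: -1 is fully open, 1 is shut, values between are in proportion. In form: [[[x, y, z], [ax, ay, az], grip], ...]. A call has 1 to 20 rows; each row is the pose to reach, as a shift and turn from the pose commanded when the call began, along the tool's axes at that moment; what a row does not reach only later rows make up. A row lasts 1/12 s, in which the tool goes at most 41.7 mm and 7.16 degrees, less where a joint would pass 70% of its speed; a pose out of reach is approached as far as the arm can. A call with a gripper value outside its range is refused whole. The fingers move at their own pace and stop on an object; FORCE is the grip in N (left out, the last holds). Time passes only in rows, so rows that repeat a pose let the fingers close. It gives the time, the measured TCP pose, the force and the opening at its end, in the units of the state.
- readout.get_obs(): the state, without advancing time (a new reading comes with each control period).
- viewer.read_camera(name): name is "side" or "top" or "wrist"; returns a dict with "frame" (480x640x3 uint8, red, green, blue), "fx", "fy", "cx", "cy" (pixels), "rvec" (rotation vector, rad) and "tvec" (3), from world to camera coordinates, as OpenCV has them; the wrist camera has in their place "tool_from_camera" (4x4, takes a point from camera to tool coordinates, whose origin is the TCP and whose axes are the flange's). Camera axes: x right, y down, z forward; pixel columns grow to the right and rows downward; lengths in m; the calibration is good to about 2 mm. A picture is of the moment at which its call begins: read the wrist's pose just before it. There is no depth.
- bot.hand_in(): hands the job in, once; it reports no verdict.
Trained networks look in a picture, given as the dict that the camera call returned (one of the last four; its "shot" number tells which), for a name from the list of things; names that differ only in an ending like _2 or _b are one class to them, and where a whole thing is asked for, a point or a joint stands for the part that bears it (a point fixed in the world has none). Each returns a list of dicts, best first, with "score" (0 to 1); they miss things now and then, are a little off and sometimes report something else, mostly with a low value. They report only what shows in the picture. A call takes as long as a camera call.
- viewer.search_frame(picture, target): "rect" ([centre column, centre row, width, height] in pixels, round what is visible of it).
- viewer.outline_of(picture, target): "mask" (480x640 bool, what is visible of it) and "rect" ([centre column, centre row, width, height] in pixels, round what is visible of it).
The state is a dict: "t": time; "q": joint angles; "joint_vel": joint speeds; "joint_torque": joint torques, N m; "eef_pos": TCP position; "tool_rot": TCP orientation; "contact_force": force on the tool from outside, world axes, zero at the start; "torque": the same for the moment, N m; "gripper_width": opening from 0.0 (shut) to 1.0 (fully open).
Only numpy, scipy, OpenCV 4.12 (cv2) and the standard library are available. Lean on these libraries where they do the work, as an engineer would, in place of code of your own. Each camera call takes 0.05 s, during which the arm holds its last target. There are 200 camera calls.

## Working session

There is one attempt and no reset: what is moved stays moved. The work goes in short steps, Python scripts to look and compute and a shell command to move; the robot and the scene stay as the last step left them, time stands still between calls to the robot, and variables do not carry over. Pictures are saved under pics/ and viewed, on a budget of 19 in all, crops included, one or two more only if the job needs it, and the job is handed in when it is done.

```bash
mkdir -p pics; cat > h.py <<'E'
import numpy as np, cv2
from station import readout, viewer, bot
from scipy.spatial.transform import Rotation as R
def Rq(q): return R.from_quat([q[1],q[2],q[3],q[0]])
def pose():
    o=readout.get_obs(); return np.array(o['eef_pos']),Rq(o['tool_rot']).as_matrix(),o
def shot(name,save=None):
    p,Rt,o=pose(); c=viewer.read_camera(name)
    K=np.array([[c['fx'],0,c['cx']],[0,c['fy'],c['cy']],[0,0,1]])
    if name=='wrist':
        T=np.array(c['tool_from_camera']); Rc=Rt@T[:3,:3]; C=p+Rt@T[:3,3]
    else:
        r=cv2.Rodrigues(np.array(c['rvec'],float))[0]; Rc=r.T; C=-r.T@np.array(c['tvec'],float).ravel()
    if save: cv2.imwrite('pics/'+save+'.png',c['frame'][:,:,::-1])
    return c,K,Rc,C
def unproj(s,uv,z):
    c,K,Rc,C=s; d=Rc@np.linalg.inv(K)@np.array([uv[0],uv[1],1.]); return C+d*(z-C[2])/d[2]
def proj(s,P):
    c,K,Rc,C=s; x=K@(Rc.T@(np.array(P,float)-C)); return x[:2]/x[2]
def yaw(M): return np.degrees(np.arctan2(M[1,0],M[0,0]))
def state():
    p,M,o=pose(); print('t',round(o['t'],2),'p',(p*1000).round(1),'yaw x',round(yaw(M),1),'z',M[:,2].round(3),'F',np.round(o['contact_force'],1),'w',round(o['gripper_width'],3),'q',np.round(o['q'],2)); return p,M
def shift(P,yw=None):
    "mm in tool axes to reach world TCP P, plus turn about tool z (deg)"
    p,M,o=pose(); s=M.T@(np.array(P)-p)*1000
    a=None if yw is None else -((yw-yaw(M)+180)%360-180)
    print('shift',s.round(1),'turn z',a); return s
E
python3 - <<'E'
from h import *
state()
for n in ('top','side'):
    s=shot(n,n+'0'); print(n,s[3].round(3),s[2].round(2).tolist(),s[1][0,0])
    for t in ['warmer','nut','wrench','mat','jar0','masking_tape','gold_jar_lid','eraser_1','wood_block']:
        z={'nut':.063,'jar0':.05,'warmer':.028}.get(t,0.01)
        for d in viewer.search_frame(s[0],t)[:4]:
            if d['score']>.3: print(t,round(d['score'],2),np.round(d['rect']),unproj(s,d['rect'][:2],z).round(3))
E
```

```text
t 0.0 p [ 299.9 -604.1  230.3] yaw x 26.4 z [-0.001  0.002 -1.   ] F [-1.  -0.  -0.7] w 0.998 q [ 1.    0.48  0.02  1.56 -0.01  1.11 -0.08]
top [ 0.381 -0.042  1.125] [[-0.02, -0.98, 0.18], [-1.0, 0.02, 0.01], [-0.01, -0.18, -0.98]] 479.03165807623895
warmer 0.88 [333. 258. 162. 103.] [ 0.539 -0.062  0.028]
nut 0.62 [265. 251.  15.  19.] [0.551 0.09  0.063]
wrench 0.77 [200. 277.  30.  96.] [0.501 0.25  0.01 ]
mat 0.71 [194. 282.  54. 120.] [0.489 0.263 0.01 ]
jar0 0.76 [377. 228.  24.  27.] [ 0.602 -0.164  0.05 ]
masking_tape 0.73 [461. 248.  41.  40.] [ 0.557 -0.365  0.01 ]
gold_jar_lid 0.58 [323. 332.  21.  22.] [ 0.37  -0.036  0.01 ]
eraser_1 0.47 [255. 328.  16.  20.] [0.382 0.119 0.01 ]
wood_block 0.91 [247. 174.  32.  24.] [0.75  0.142 0.01 ]
side [0.157 0.814 0.428] [[-0.91, -0.12, 0.4], [-0.42, 0.32, -0.85], [-0.02, -0.94, -0.34]] 491.9634808247442
nut 0.58 [292. 276.  20.  27.] [0.548 0.091 0.063]
wrench 0.69 [269. 351. 142.  46.] [0.507 0.253 0.01 ]
mat 0.93 [271. 363. 193.  61.] [0.487 0.279 0.01 ]
jar0 0.86 [324. 235.  25.  24.] [ 0.601 -0.169  0.05 ]
masking_tape 0.82 [366. 226.  33.  18.] [ 0.569 -0.375  0.01 ]
gold_jar_lid 0.58 [408. 291.  23.  12.] [ 0.364 -0.03   0.01 ]
eraser_1 0.67 [374. 327.  23.  17.] [0.38  0.121 0.01 ]
eraser_1 0.59 [190. 293.  46.  34.] [0.751 0.134 0.01 ]
wood_block 0.89 [190. 295.  44.  35.] [0.745 0.142 0.01 ]
wood_block 0.71 [273. 362. 186.  63.] [0.485 0.277 0.01 ]
```

View pics/top0.png

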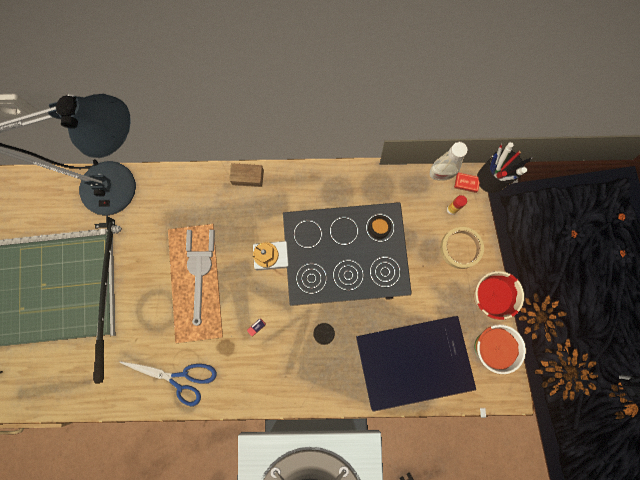

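View pics/side0.png

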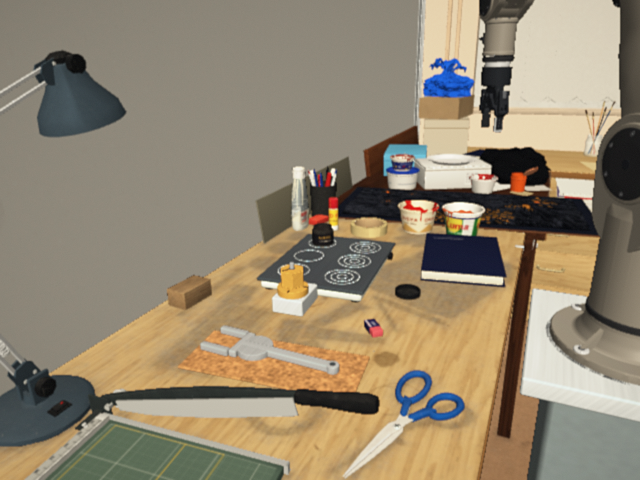

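```bash
python3 - <<'E'
from h import *
shift([.50,.09,.33])
E
```

```text
shift [ 487.9 -533.3  -98.7] turn z None
```

```bash
python3 -m handwheel '[[[0,0,-99],[0,0,0],-1],[[0,0,-99],[0,0,0],-1],[[488,-533,-99],[0,0,0],-1],[[488,-533,-99],[0,0,0],-1],[[488,-533,-99],[0,0,0],-1],[[488,-533,-99],[0,0,0],-1],[[488,-533,-99],[0,0,0],-1],[[488,-533,-99],[0,0,0],-1],[[488,-533,-99],[0,0,0],-1],[[488,-533,-99],[0,0,0],-1],[[488,-533,-99],[0,0,0],-1],[[488,-533,-99],[0,0,0],-1],[[488,-533,-99],[0,0,0],-1],[[488,-533,-99],[0,0,0],-1],[[488,-533,-99],[0,0,0],-1],[[488,-533,-99],[0,0,0],-1],[[488,-533,-99],[0,0,0],-1],[[488,-533,-99],[0,0,0],-1],[[488,-533,-99],[0,0,0],-1],[[488,-533,-99],[0,0,0],-1]]'
python3 - <<'E'
from h import *
state(); s=shot('wrist','w1'); print(s[3].round(3),s[2].round(2).tolist(),s[1][0,0])
for t in ['nut','wrench','jar0','warmer']:
    for d in viewer.search_frame(s[0],t)[:2]: print(t,round(d['score'],2),np.round(d['rect']),unproj(s,d['rect'][:2],.078).round(4))
E
```

```text
t: 2.67
eef_pos: [0.5006, 0.0967, 0.331]
tool_rot: [-0.001, 0.973, 0.232, 0.001]
contact_force: [-0.4, -0.4, 0.2]
gripper_width: 1.002
t 2.67 p [500.6  96.7 331. ] yaw x 26.8 z [ 0.002  0.003 -1.   ] F [-0.4 -0.4  0.2] w 1.002 q [ 0.16  0.16 -0.53  1.79  0.08  1.22 -1.49]
[0.562 0.128 0.474] [[0.45, -0.86, -0.24], [-0.89, -0.44, -0.12], [-0.0, 0.27, -0.96]] 337.917008910389
nut 0.96 [340. 169.  36.  33.] [0.546  0.0946 0.078 ]
wrench 0.9 [225. 127.  95. 174.] [0.5299 0.2305 0.078 ]
jar0 0.87 [543. 221.  58.  45.] [ 0.6023 -0.1514  0.078 ]
warmer 0.85 [450. 218. 282. 220.] [ 0.5554 -0.0505  0.078 ]
```

View pics/w1.png

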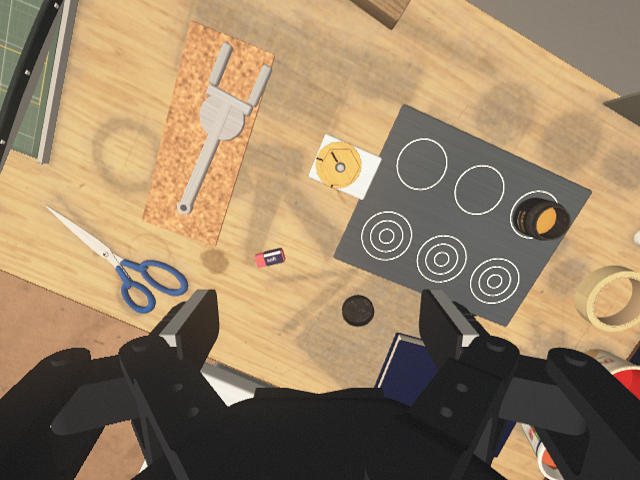

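```bash
python3 - <<'E'
from h import *
state(); s=shot('wrist','w2')
f=s[0]['frame'][:,:,::-1]
cv2.imwrite('pics/n2.png',cv2.resize(f[130:205,295:390],None,fx=8,fy=8,interpolation=cv2.INTER_CUBIC))
pts={(-52,85):(387,236),(-52,0):(441,259),(-52,-85):(494,281),(52,85):(422,163),(52,0):(479,190)}
A=np.array(list(pts))/1000.; B=np.array([unproj(s,v,.028)[:2] for v in pts.values()]); print(B.round(4))
a=A-A.mean(0); b=B-B.mean(0); th=np.arctan2((a[:,0]*b[:,1]-a[:,1]*b[:,0]).sum(),(a*b).sum())
Rm=np.array([[np.cos(th),-np.sin(th)],[np.sin(th),np.cos(th)]]); o=B.mean(0)-Rm@A.mean(0)
print('th',np.degrees(th),'o',o,'res',(A@Rm.T+o-B).round(4).tolist(),'nut',o+Rm@[.010,.185])
# nut centre from image: flange
print(unproj(s,(339,168),.078))
for n,x in [('h%d'%i,(-.052,y)) for i,y in enumerate((.085,0,-.085))]: print(n,o+Rm@x)
E
```

```text
t 2.92 p [500.1  88.4 330.1] yaw x 26.3 z [-0.    -0.001 -1.   ] F [ 0.2 -1.   0.1] w 1.003 q [ 0.17  0.15 -0.52  1.79  0.08  1.22 -1.49]
[[ 0.4921 -0.0187]
 [ 0.4964 -0.1026]
 [ 0.5016 -0.1876]
 [ 0.5973 -0.0111]
 [ 0.6006 -0.0964]]
th 3.2337705305245636 o [ 0.54892444 -0.09964135] res [[0.0002, 0.001], [0.0006, -0.0], [0.0002, 0.0001], [-0.0012, -0.0008], [0.0002, -0.0003]] nut [0.54847267 0.08562817]
[0.54616455 0.08622138 0.078     ]
h0 [ 0.4922124  -0.01771001]
h1 [ 0.49700724 -0.10257467]
h2 [ 0.50180209 -0.18743932]
```

View pics/n2.png

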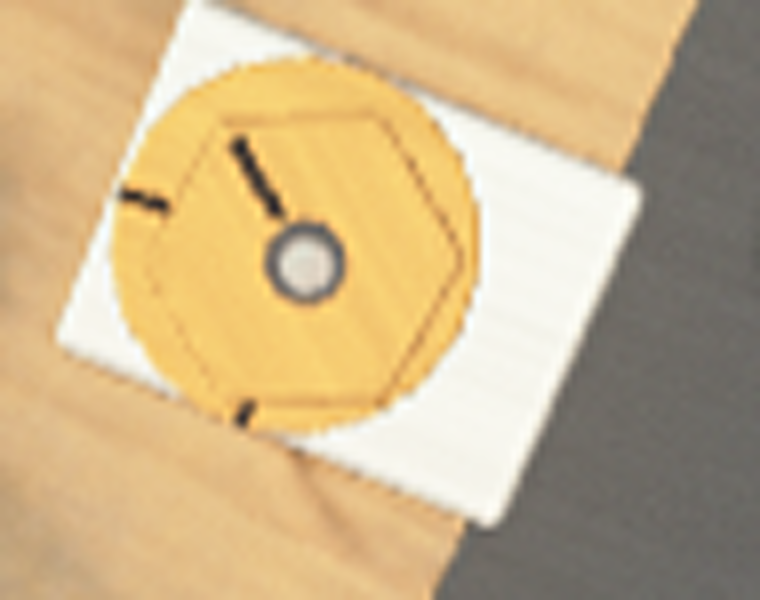

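```bash
python3 - <<'E'
from h import *
s=shot('wrist')
f=lambda x,y:(295+x/8-.06,130+y/8-.06)
U=lambda p,z:unproj(s,f(*p),z)[:2]
hx=[U(p,.078) for p in [(220,122),(375,112),(463,262),(385,402),(217,402),(148,270)]]
c=np.mean(hx,0); print('hexc',c); ang=lambda v:np.degrees(np.arctan2(v[1],v[0]))
print([(round(ang(h-c),1),round(np.hypot(*(h-c))*1e3,1)) for h in hx])
print('stem',U((305,262),.09))
print('groove',ang(U((236,142),.078)-U((280,214),.078)), ang(U((236,142),.078)-c))
fl=[U(p,.044) for p in [(112,240),(480,250),(297,433),(300,58)]]; print('flange',fl,np.mean(fl,0))
for m in [(145,200),(245,413)]: print('mark',ang(U(m,.044)-c))
p=pose()[0];print(p)
E
```

```text
hexc [0.54815056 0.09500612]
[(np.float64(57.2), np.float64(22.7)), (np.float64(0.3), np.float64(23.2)), (np.float64(-63.4), np.float64(23.1)), (np.float64(-121.7), np.float64(23.3)), (np.float64(175.0), np.float64(23.1)), (np.float64(118.8), np.float64(22.0))]
stem [0.54891083 0.0953618 ]
groove 58.73662466938928 55.63395142622116
flange [array([0.53709939, 0.12076038]), array([0.56100142, 0.06891025]), array([0.52323128, 0.08158819]), array([0.57413727, 0.10688424])] [0.54886734 0.09453577]
mark 98.04898875751715
mark -169.76511115548914
[0.50019047 0.08798793 0.33025296]
```

```bash
python3 -m handwheel '[[[46.5,15.4,60],[0,0,-105],-1],[[46.5,15.4,130],[0,0,-105],-1],[[46.5,15.4,130],[0,0,-105],-1],[[46.5,15.4,130],[0,0,-105],-1],[[46.5,15.4,130],[0,0,-105],-1],[[46.5,15.4,130],[0,0,-105],-1],[[46.5,15.4,130],[0,0,-105],-1],[[46.5,15.4,130],[0,0,-105],-1],[[46.5,15.4,130],[0,0,-105],-1],[[46.5,15.4,130],[0,0,-105],-1],[[46.5,15.4,130],[0,0,-105],-1],[[46.5,15.4,130],[0,0,-105],-1],[[46.5,15.4,130],[0,0,-105],-1],[[46.5,15.4,130],[0,0,-105],-1],[[46.5,15.4,130],[0,0,-105],-1],[[46.5,15.4,130],[0,0,-105],-1],[[46.5,15.4,130],[0,0,-105],-1]]' | head -1
python3 -m handwheel '[[[0,0,0],[0,0,-106],-1],[[0,0,0],[0,0,-106],-1],[[0,0,0],[0,0,-106],-1],[[0,0,0],[0,0,-106],-1],[[0,0,0],[0,0,-106],-1],[[0,0,0],[0,0,-106],-1],[[0,0,0],[0,0,-106],-1],[[0,0,0],[0,0,-106],-1],[[0,0,0],[0,0,-106],-1],[[0,0,0],[0,0,-106],-1],[[0,0,0],[0,0,-106],-1],[[0,0,0],[0,0,-106],-1],[[0,0,0],[0,0,-106],-1],[[0,0,0],[0,0,-106],-1],[[0,0,0],[0,0,-106],-1],[[0,0,0],[0,0,-106],-1],[[0,0,0],[0,0,-106],-1],[[0,0,0],[0,0,-106],-1]]' >/dev/null
python3 - <<'E'
from h import *
s=shot('wrist','w3'); state(); shift([.5487,.0948,.05],237.7)
for d in viewer.search_frame(s[0],'nut')[:2]: print(d['score'],np.round(d['rect']))
print(proj(s,[.5487,.0948,.078]))
m=viewer.outline_of(s[0],'nut'); 
if m: print(m[0]['rect'])
E
```

```text
t: 4.43
t 5.98 p [548.8  96.5 200.3] yaw x -122.8 z [ 0.    -0.001 -1.   ] F [ 0.9  0.4 -0.1] w 1.0 q [ 0.62  0.64 -1.26  1.82  0.66  1.19  1.71]
shift [  1.4  -0.8 150.3] turn z -0.5021625425309821
0.85 [319. 225.  49.  58.]
[317.22318168 225.41670894]
[317.7, 226.8, 47.2, 55.3]
```

View pics/w3.png

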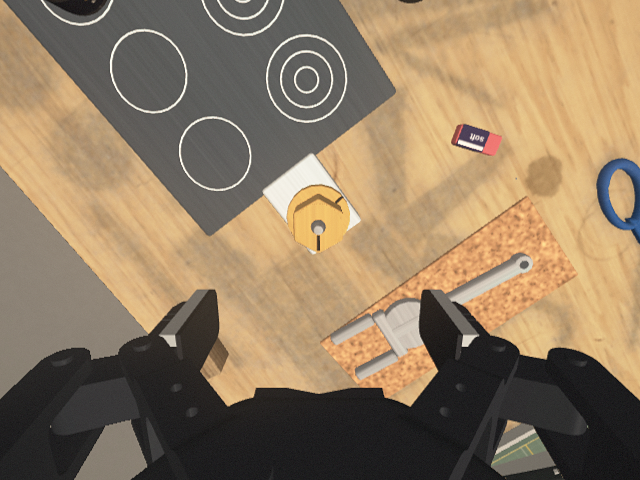

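```bash
python3 -m handwheel '[[[1.4,-0.8,35],[0,0,-0.5],-1],[[1.4,-0.8,70],[0,0,-0.5],-1],[[1.4,-0.8,100],[0,0,-0.5],-1],[[1.4,-0.8,115],[0,0,-0.5],-1],[[1.4,-0.8,130],[0,0,-0.5],-1],[[1.4,-0.8,140],[0,0,-0.5],-1],[[1.4,-0.8,150],[0,0,-0.5],-1],[[1.4,-0.8,150],[0,0,-0.5],-1],[[1.4,-0.8,150],[0,0,-0.5],-1],[[1.4,-0.8,150],[0,0,-0.5],-1]]' 30
python3 - <<'E'
from h import *
state(); shift([.5487,.0948,.05],237.7)
E
```

```text
t: 6.92
eef_pos: [0.5494, 0.0955, 0.0513]
tool_rot: [0.001, -0.484, 0.875, -0.0]
contact_force: [-0.1, 0.4, 0.9]
gripper_width: 1.002
t 6.92 p [549.4  95.5  51.3] yaw x -122.1 z [ 0.002  0.001 -1.   ] F [-0.1  0.4  0.9] w 1.002 q [ 0.5   0.81 -1.08  1.92  0.88  0.98  1.57]
shift [0.9 0.3 1.3] turn z 0.19188368009281476
```

Close.

```bash
python3 -m handwheel '[[[0,0,0],[0,0,0],0],[[0,0,0],[0,0,0],0.2],[[0,0,0],[0,0,0],0.4],[[0,0,0],[0,0,0],0.6],[[0,0,0],[0,0,0],1],[[0,0,0],[0,0,0],1],[[0,0,0],[0,0,0],1],[[0,0,0],[0,0,0],1]]' 30
python3 - <<'E'
from h import *
state(); print(readout.get_obs()['torque'])
E
```

```text
t: 7.58
eef_pos: [0.5488, 0.0951, 0.0508]
tool_rot: [0.0, -0.484, 0.875, -0.0]
contact_force: [-1.4, -1.8, 5.3]
gripper_width: 0.46
t 7.58 p [548.8  95.1  50.8] yaw x -122.1 z [ 0. -0. -1.] F [-1.4 -1.8  5.3] w 0.46 q [ 0.5   0.81 -1.08  1.93  0.88  0.98  1.57]
[-0.19490764  0.36557268 -0.11076468]
```

```bash
python3 -m handwheel '[[[0,0,0],[0,0,6],1],[[0,0,0],[0,0,12],1],[[0,0,0],[0,0,18],1],[[0,0,0],[0,0,24],1],[[0,0,0],[0,0,30],1],[[0,0,0],[0,0,36],1],[[0,0,0],[0,0,42],1],[[0,0,0],[0,0,48],1],[[0,0,0],[0,0,54],1],[[0,0,0],[0,0,60],1],[[0,0,0],[0,0,66],1],[[0,0,0],[0,0,72],1],[[0,0,0],[0,0,78],1],[[0,0,0],[0,0,84],1],[[0,0,0],[0,0,90],1],[[0,0,0],[0,0,96],1],[[0,0,0],[0,0,102],1],[[0,0,0],[0,0,108],1],[[0,0,0],[0,0,108],1]]'
python3 - <<'E'
from h import *
state(); print(readout.get_obs()['torque'])
E
```

```text
t: 9.17
eef_pos: [0.5489, 0.0931, 0.0508]
tool_rot: [0.001, 0.426, 0.905, -0.002]
contact_force: [-1.2, -4.8, 8.0]
gripper_width: 0.462
t 9.17 p [548.9  93.1  50.8] yaw x 129.5 z [ 0.    -0.003 -1.   ] F [-1.2 -4.8  8. ] w 0.462 q [ 0.25  0.62 -0.69  1.94  0.56  0.78 -0.08]
[-1.08061745  0.38104011 -0.13524488]
```

```bash
python3 -m handwheel '[[[0,0,0],[0,0,6],1],[[0,0,0],[0,0,12],1],[[0,0,0],[0,0,18],1],[[0,0,0],[0,0,24],1],[[0,0,0],[0,0,30],1],[[0,0,0],[0,0,36],1],[[0,0,0],[0,0,42],1],[[0,0,0],[0,0,48],1],[[0,0,0],[0,0,54],1],[[0,0,0],[0,0,60],1],[[0,0,0],[0,0,66],1],[[0,0,0],[0,0,72],1],[[0,0,0],[0,0,78],1],[[0,0,0],[0,0,84],1],[[0,0,0],[0,0,90],1],[[0,0,0],[0,0,96],1],[[0,0,0],[0,0,102],1],[[0,0,0],[0,0,105],1],[[0,0,0],[0,0,105],1],[[0,0,0],[0,0,105],1]]'
python3 - <<'E'
from h import *
state(); print(readout.get_obs()['torque']); s=shot('wrist','w4')
f=s[0]['frame'][:,:,::-1]; cv2.imwrite('pics/n4.png',cv2.resize(f[160:360,210:430],None,fx=3,fy=3,interpolation=cv2.INTER_CUBIC))
state(); print(readout.get_obs()['torque'])
E
```

```text
t: 10.83
eef_pos: [0.547, 0.0936, 0.0507]
tool_rot: [0.001, 0.977, 0.215, -0.002]
contact_force: [-7.6, -4.5, 12.5]
gripper_width: 0.467
t 10.83 p [547.   93.6  50.7] yaw x 24.8 z [-0.003 -0.003 -1.   ] F [-7.6 -4.5 12.5] w 0.467 q [-0.09  0.53 -0.25  1.97  0.2   0.67 -1.6 ]
[-0.89014345  1.45951238 -0.12428944]
t 10.88 p [547.   93.5  50.7] yaw x 24.8 z [-0.003 -0.003 -1.   ] F [-6.  -4.7 12.4] w 0.462 q [-0.09  0.53 -0.25  1.97  0.2   0.67 -1.6 ]
[-0.83766748  1.40816768 -0.09685776]
```

View pics/n4.png

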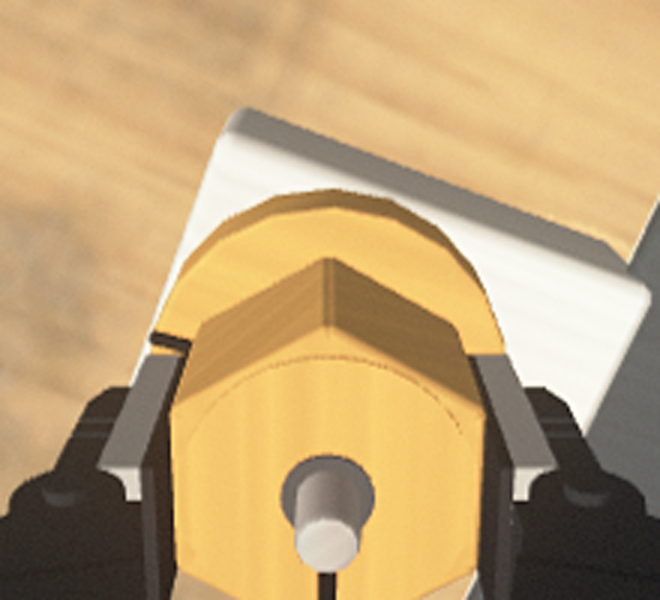

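```bash
T='import sys
from h import *
p,M,o=pose();print(round(yaw(M),2),np.round(o["torque"],3))'
python3 -m handwheel '[[[0,0,0],[0,0,4],1],[[0,0,0],[0,0,8],1],[[0,0,0],[0,0,11],1],[[0,0,0],[0,0,11],1]]' >/dev/null; python3 -c "$T"
python3 -m handwheel '[[[0,0,0],[0,0,1],1],[[0,0,0],[0,0,2],1],[[0,0,0],[0,0,2],1]]' >/dev/null; python3 -c "$T"
python3 -m handwheel '[[[0,0,0],[0,0,1],1],[[0,0,0],[0,0,1.5],1],[[0,0,0],[0,0,1.5],1]]' >/dev/null; python3 -c "$T"
```

```text
13.72 [-0.811  1.454 -0.201]
11.84 [-0.786  1.465 -0.18 ]
10.37 [-0.722  1.484 -0.063]
```

```bash
T='from h import *
p,M,o=pose();print(round(yaw(M),2),np.round(o["torque"],3))'
python3 -m handwheel '[[[0,0,0],[0,0,1],1],[[0,0,0],[0,0,1.5],1],[[0,0,0],[0,0,1.5],1]]' >/dev/null; python3 -c "$T"
python3 -m handwheel '[[[0,0,0],[0,0,1],1],[[0,0,0],[0,0,1.5],1],[[0,0,0],[0,0,1.5],1]]' >/dev/null; python3 -c "$T"
```

```text
8.92 [-0.802  1.459  0.252]
7.46 [-0.806  1.486  0.386]
```

```bash
python3 -m handwheel '[[[0,0,0],[0,0,0],-1],[[0,0,0],[0,0,0],-1],[[0,0,0],[0,0,0],-1],[[0,0,0],[0,0,0],-1],[[0,0,0],[0,0,0],-1],[[0,0,0],[0,0,0],-1],[[0,0,-40],[0,0,0],-1],[[0,0,-80],[0,0,0],-1],[[0,0,-120],[0,0,0],-1],[[0,0,-150],[0,0,0],-1],[[0,0,-150],[0,0,0],-1],[[0,0,-150],[0,0,0],-1],[[0,0,-150],[0,0,0],-1]]'
python3 - <<'E'
from h import *
state(); s=shot('wrist','w5'); print(proj(s,[.5487,.0948,.078]))
u,v=proj(s,[.5487,.0948,.06]).astype(int)
f=s[0]['frame'][:,:,::-1]; a=v-50;b=u-60; print(a,b); cv2.imwrite('pics/n5.png',cv2.resize(f[a:a+90,b:b+120],None,fx=6,fy=6,interpolation=cv2.INTER_CUBIC))
np.savez('w5.npz',C=s[3],Rc=s[2],K=s[1])
E
```

```text
t: 13.3
eef_pos: [0.5482, 0.0949, 0.1998]
tool_rot: [0.0, 0.998, 0.064, -0.0]
contact_force: [-0.5, -0.1, -0.7]
gripper_width: 1.004
t 13.3 p [548.2  94.9 199.8] yaw x 7.4 z [-0.001 -0.    -1.   ] F [-0.5 -0.1 -0.7] w 1.004 q [-0.12  0.33 -0.2   1.86  0.08  0.96 -1.8 ]
[320.606876  229.6037472]
174 260
```

View pics/n5.png

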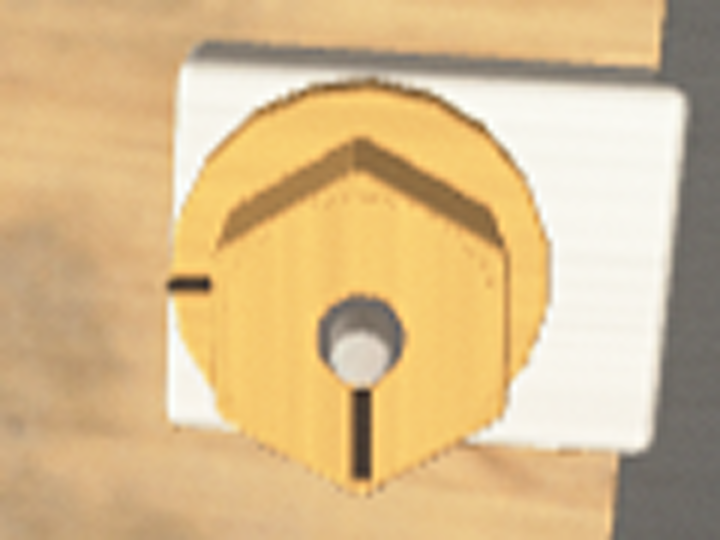

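```bash
python3 - <<'E'
from h import *
d=np.load('w5.npz'); s=(None,d['K'],d['Rc'],d['C'])
U=lambda x,y,z:unproj(s,(260+x/6-.08,174+y/6-.08),z)[:2]
ang=lambda v:np.degrees(np.arctan2(v[1],v[0]))
hx=np.array([U(*p,.078) for p in [(358,170),(503,247),(503,415),(362,495),(222,415),(218,247)]]); c=hx.mean(0)
print(c,[round(ang(h-c),1) for h in hx],'groove',ang(U(362,475,.078)-U(362,395,.078)))
print('flange',(U(173,270,.044)+U(550,270,.044))/2); print('mark',ang(U(190,284,.044)-c))
w=shot('wrist'); t=shot('top','top6'); 
for n,s2 in (('wrist',w),('top',t)):
  for k in ('wrench','mat'):
    for r in viewer.outline_of(s2[0],k)[:1]:
        cn=max(cv2.findContours(r['mask'].astype(np.uint8),0,2)[0],key=len)[:,0].astype(float)
        W=np.array([unproj(s2,p,.012 if k=='wrench' else .004)[:2] for p in cn]); 
        print(n,k,round(r['score'],2),[np.round(x,4) for x in cv2.minAreaRect((W*1000).astype(np.float32))])
E
```

```text
[0.54874972 0.09522781] [np.float64(8.5), np.float64(-50.4), np.float64(-113.3), np.float64(-172.2), np.float64(128.7), np.float64(65.5)] groove -172.51870831871173
flange [0.54984006 0.09516363]
mark 99.84249180333728
wrist wrench 0.67 [array([503.7249, 256.6637]), array([ 68.002 , 224.9173]), np.float64(88.4653)]
wrist mat 0.77 [array([493.4641, 267.5722]), array([268.1013, 111.9278]), np.float64(5.7479)]
top wrench 0.61 [array([427.7295, 255.6805]), array([73.452 , 23.0196]), np.float64(1.5818)]
top mat 0.77 [array([487.6441, 289.2862]), array([271.0165,  65.6717]), np.float64(7.9566)]
```

```bash
python3 - <<'E'
from h import *
shift([.479,.257,.2],-1.5)
E
```

```text
shift [ -47.9 -169.6   -0.5] turn z 8.905459960351209
```

```bash
python3 -m handwheel '[[[-48,-170,0],[0,0,9],-1],[[-48,-170,0],[0,0,9],-1],[[-48,-170,0],[0,0,9],-1],[[-48,-170,0],[0,0,9],-1],[[-48,-170,0],[0,0,9],-1],[[-48,-170,0],[0,0,9],-1],[[-48,-170,0],[0,0,9],-1],[[-48,-170,0],[0,0,9],-1],[[-48,-170,0],[0,0,9],-1]]' >/dev/null
python3 - <<'E'
from h import *
state(); s=shot('wrist','w7'); np.savez('w7.npz',C=s[3],Rc=s[2],K=s[1])
for k in ('wrench','mat'):
    for r in viewer.outline_of(s[0],k)[:1]:
        cn=max(cv2.findContours(r['mask'].astype(np.uint8),0,2)[0],key=len)[:,0].astype(float)
        W=np.array([unproj(s,p,.016 if k=='wrench' else .004)[:2] for p in cn]); 
        print(k,round(r['score'],2),[np.round(x,4) for x in cv2.minAreaRect((W*1000).astype(np.float32))])
E
```

```text
t 14.4 p [480.  255.6 200.1] yaw x -1.8 z [-0.    -0.001 -1.   ] F [0.5 0.1 0.4] w 0.999 q [-0.4   0.31 -0.25  1.89  0.09  0.95 -2.29]
wrench 0.81 [array([504.0043, 253.2628]), array([224.2914,  65.9953]), np.float64(1.2452)]
mat 0.97 [array([491.4995, 267.4998]), array([270.5372, 110.7325]), np.float64(6.2347)]
```

View pics/w7.png

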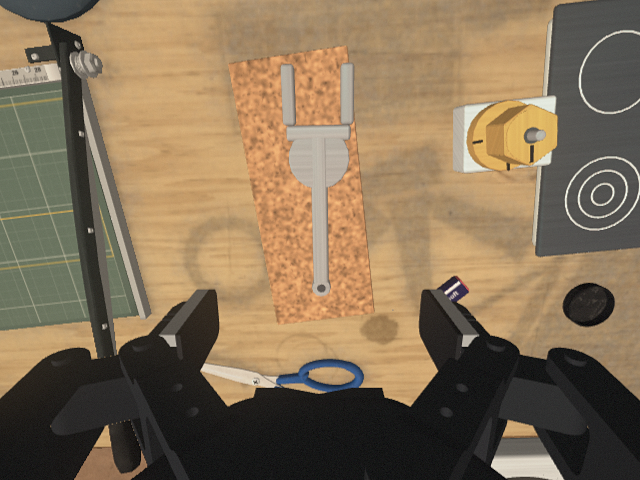

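```bash
python3 - <<'E'
from h import *
d=np.load('w7.npz'); s=(None,d['K'],d['Rc'],d['C'])
P={k:unproj(s,v,.016)[:2]*1000 for k,v in dict(tipL=(287.5,65),tipR=(346.5,65),botL=(289,126),botR=(347.5,125.5),innerL=(295,100),innerR=(341,100),tail=(321,289),discbot=(319,187)).items()}
ax=(P['tipL']+P['tipR'])/2-P['tail']; a=np.degrees(np.arctan2(ax[1],ax[0])); u=ax/np.hypot(*ax); v=np.array([-u[1],u[0]])
ax2=(P['tipL']-P['botL'])+(P['tipR']-P['botR']); print('yaw',a,np.degrees(np.arctan2(ax2[1],ax2[0])))
tip=(P['tipL']+P['tipR'])/2; o=tip-137*u; print('origin',o)
for k in P: print(k,P[k].round(1),((P[k]-o)@u).round(1),((P[k]-o)@v).round(1))
E
```

```text
yaw -0.7003756739042916 -0.5346231437051805
origin [476.84750221 256.12226412]
tipL [614.6 280.4] 137.5 26.0
tipR [613.  228.5] 136.5 -26.0
botL [563.6 281.8] 86.4 26.8
botR [562.4 228. ] 85.9 -27.1
innerL [585.7 275.2] 108.6 20.4
innerR [584.4 233.7] 107.9 -21.1
tail [399.9 257.1] -77.0 0.0
discbot [506.7 255.9] 29.9 0.2
```

```bash
python3 - <<'E'
from h import *
state();shift([.4888,.256,.007],-0.7)
E
```

```text
t 14.55 p [479.8 256.2 200.2] yaw x -1.7 z [ 0. -0. -1.] F [-0.7 -0.7 -0.5] w 1.002 q [-0.4   0.31 -0.25  1.89  0.09  0.95 -2.29]
shift [ 9.000e+00 -1.000e-01  1.932e+02] turn z -1.0262101697819617
```

```bash
python3 -m handwheel '[[[9,0,40],[0,0,-1],0],[[9,0,80],[0,0,-1],0],[[9,0,120],[0,0,-1],0],[[9,0,150],[0,0,-1],0],[[9,0,170],[0,0,-1],0],[[9,0,183],[0,0,-1],0],[[9,0,193],[0,0,-1],0],[[9,0,193],[0,0,-1],0],[[9,0,193],[0,0,-1],0],[[9,0,193],[0,0,-1],0.5],[[9,0,193],[0,0,-1],1],[[9,0,193],[0,0,-1],1],[[9,0,193],[0,0,-1],1],[[9,0,193],[0,0,-1],1],[[9,0,193],[0,0,-1],1]]' 90
python3 -m handwheel '[[[0,0,-20],[0,0,0],1],[[0,0,-50],[0,0,0],1],[[0,0,-80],[0,0,0],1],[[0,0,-110],[0,0,0],1],[[0,0,-110],[0,0,0],1],[[0,0,-110],[0,0,0],1]]'
python3 - <<'E'
from h import *
state(); s=shot('wrist','w8')
for r in viewer.outline_of(s[0],'wrench')[:1]: print(r['score'],r['rect'])
np.savez('w8.npz',C=s[3],Rc=s[2],K=s[1])
E
```

```text
t: 15.8
eef_pos: [0.4891, 0.2573, 0.0089]
tool_rot: [-0.0, 1.0, -0.006, 0.001]
contact_force: [-1.4, -0.9, 6.5]
gripper_width: 0.147
t: 16.3
eef_pos: [0.4894, 0.2579, 0.1196]
tool_rot: [-0.001, 1.0, -0.005, 0.002]
contact_force: [-0.2, 0.1, -2.0]
gripper_width: 0.146
t 16.3 p [489.4 257.9 119.6] yaw x -0.6 z [ 0.004  0.002 -1.   ] F [-0.2  0.1 -2. ] w 0.146 q [-0.41  0.42 -0.24  1.94  0.14  0.79 -2.3 ]
0.83 [321.3, 196.6, 185.6, 393.1]
```

View pics/w8.png

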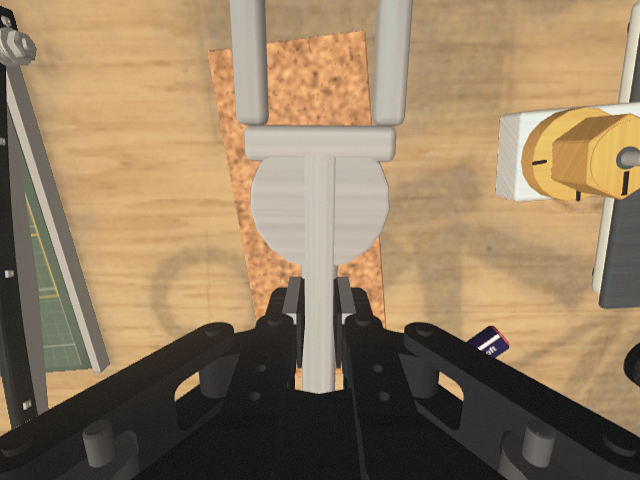

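```bash
python3 - <<'E'
from h import *
state()
c=cv2.imread('pics/w8.png'); g=cv2.cvtColor(c,cv2.COLOR_BGR2GRAY); hs=cv2.cvtColor(c,cv2.COLOR_BGR2HSV)
m=(hs[:,:,1]<45)&(hs[:,:,2]>110)
d=np.load('w8.npz'); s=(None,d['K'],d['Rc'],d['C'])
p=np.array([.4894,.2579,.1196]); th=np.radians(-0.6); Rt=np.array([[np.cos(th),np.sin(th)],[np.sin(th),-np.cos(th)]])
for r in (10,40,70,100,140,300,330):
    x=np.flatnonzero(m[r,215:425])+215; e=[x[0]]+[q for i in np.flatnonzero(np.diff(x)>1) for q in (x[i],x[i+1])]+[x[-1]]
    print(r,e,[((unproj(s,(q,r),.1267)-p)[:2]@Rt*1000).round(1).tolist() for q in e])
for r in (122,126): print(((unproj(s,(321,r),.1267)-p)[:2]@Rt*1000).round(1))
E
```

```text
t 16.4 p [487.6 256.7 116.9] yaw x -0.6 z [-0.001 -0.001 -1.   ] F [ 0.4  0.4 -1.3] w 0.155 q [-0.41  0.43 -0.24  1.94  0.14  0.79 -2.3 ]
10 [np.int64(230), np.int64(262), np.int64(377), np.int64(411)] [[113.5, -32.8], [113.5, -21.5], [113.4, 19.0], [113.4, 31.0]]
40 [np.int64(232), np.int64(263), np.int64(375), np.int64(409)] [[104.0, -32.7], [104.0, -21.6], [104.0, 18.8], [104.0, 31.0]]
70 [np.int64(234), np.int64(265), np.int64(374), np.int64(407)] [[94.1, -32.7], [94.1, -21.3], [94.1, 18.8], [94.1, 30.9]]
100 [np.int64(235), np.int64(265), np.int64(373), np.int64(405)] [[83.8, -33.0], [83.8, -21.7], [83.8, 18.9], [83.8, 30.9]]
140 [np.int64(245), np.int64(395)] [[69.4, -30.0], [69.4, 28.0]]
300 [np.int64(305), np.int64(332)] [[1.6, -7.5], [1.6, 4.4]]
330 [np.int64(305), np.int64(332)] [[-13.2, -7.7], [-13.2, 4.5]]
[76.  -0.6]
[74.5 -0.6]
```

```bash
python3 - <<'E'
from h import *
shift([.5093,-.0005,.117],67.6)
E
```

```text
shift [ 24.4 257.    0. ] turn z -68.20191739026797
```

```bash
python3 -m handwheel '[[[0,20,-3],[0,0,-5],1],[[2,43,-3],[0,0,-11],1],[[5,66,-3],[0,0,-17],1],[[8,89,-3],[0,0,-23],1],[[10,112,-3],[0,0,-29],1],[[12,135,-3],[0,0,-35],1],[[14,158,-3],[0,0,-41],1],[[16,181,-3],[0,0,-47],1],[[18,204,-3],[0,0,-53],1],[[20,227,-3],[0,0,-59],1],[[24,250,-3],[0,0,-65],1],[[24.4,257,-3],[0,0,-68.2],1],[[24.4,257,-3],[0,0,-68.2],1],[[24.4,257,-3],[0,0,-68.2],1],[[24.4,257,-3],[0,0,-68.2],1],[[24.4,257,-3],[0,0,-68.2],1]]' >/dev/null
python3 - <<'E'
from h import *
state();s=shot('wrist','w9'); np.savez('w9.npz',C=s[3],Rc=s[2],K=s[1]); state()
E
```

```text
t 17.73 p [509.5   1.4 119.9] yaw x 67.7 z [-0.001  0.001 -1.   ] F [-1.2  0.5 -1.7] w 0.145 q [ 0.25  0.39 -0.45  2.02  0.24  0.78 -0.73]
t 17.78 p [509.6   1.4 120.1] yaw x 67.7 z [-0.  0. -1.] F [ 0.1  0.  -1.3] w 0.143 q [ 0.25  0.39 -0.45  2.02  0.24  0.78 -0.73]
```

View pics/w9.png

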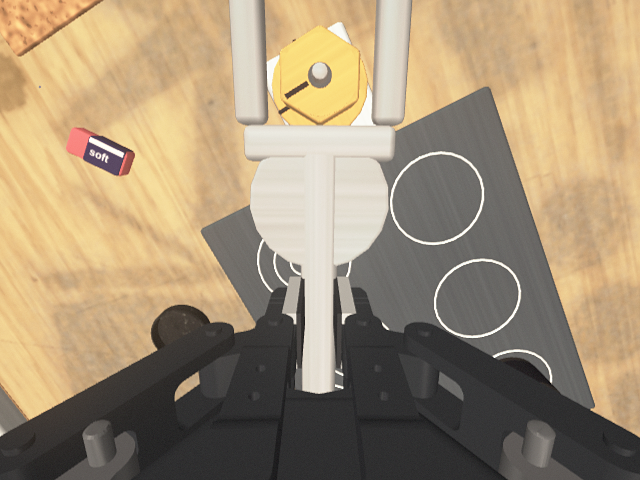

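```bash
python3 - <<'E'
import cv2
c=cv2.imread('pics/w9.png'); cv2.imwrite('pics/n9.png',cv2.resize(c[0:135,225:415],None,fx=4,fy=4,interpolation=cv2.INTER_CUBIC))
E
```

```text
(no output)
```

View pics/n9.png

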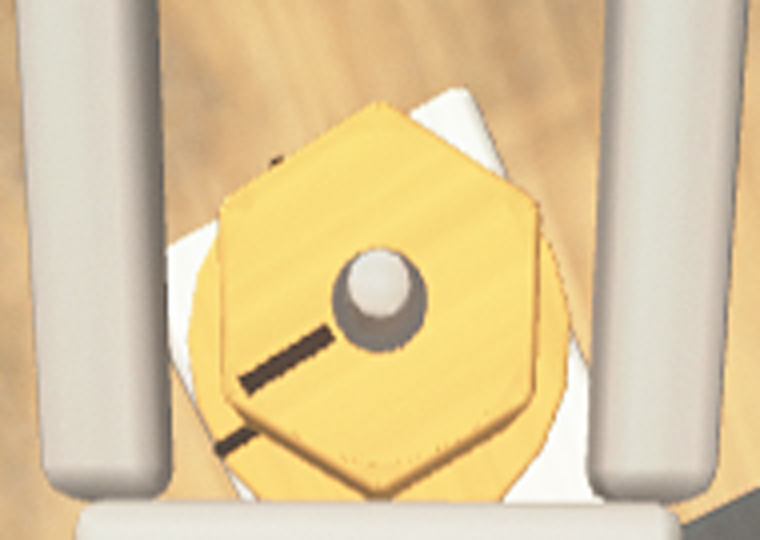

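```bash
python3 - <<'E'
from h import *
d=np.load('w9.npz'); s=(None,d['K'],d['Rc'],d['C']); p=np.array([.5096,.0014,.1200])
th=np.radians(67.7); Rt=np.array([[np.cos(th),np.sin(th)],[np.sin(th),-np.cos(th)]])
f=lambda x,y,z:((unproj(s,(225+x/4-.12,y/4-.12),z)-p)[:2]@Rt*1000)
h=np.array([f(*q,.078) for q in [(378,102),(538,205),(533,390),(380,490),(226,388),(220,205)]]); print(h.round(1).tolist(),h.mean(0))
a=np.degrees(np.arctan2(*(h-h.mean(0)).T[::-1])); print(((a+30)%60-30).round(1))
zt=.1200+.0071
for y in (100,300,440): print(f([0,157,160][0] or 160,y,zt), [f(x,y,zt).round(1).tolist() for x in {100:(161,603),300:(166,596),440:(172,592)}[y]])
print('bot',f(380,500,zt),f(380,500,zt-.004)); print(s[1])
E
```

```text
[[124.0, 0.3], [112.7, 20.0], [91.5, 20.1], [79.5, 0.6], [91.8, -19.0], [112.8, -19.1]] [102.04140432   0.48711775]
[-0.4  1.3 -1.8 -0.3  2.3 -1.3]
[109.69368347 -19.07588824] [[109.7, -19.0], [109.7, 20.2]]
[ 93.43434057 -19.77956762] [[93.4, -19.2], [93.4, 20.3]]
[ 81.33111926 -20.30337644] [[81.3, -19.2], [81.3, 20.5]]
bot [75.93421478  0.4548629 ] [76.12065011  0.46651556]
[[337.91700891   0.         318.61836778]
 [  0.         337.91700891 236.09822677]
 [  0.           0.           1.        ]]
```

```bash
python3 -m handwheel '[[[-3,0,15],[0,0,0],1],[[-3,0,30],[0,0,0],1],[[-3,0,35],[0,0,0],1],[[-3,0,39],[0,0,0],1],[[-3,0,43],[0,0,0],1],[[-3,0,45],[0,0,0],1],[[-3,0,45],[0,0,0],1]]'
python3 -c "
from h import *
state();print(readout.get_obs()['torque'])"
```

```text
t: 18.37
eef_pos: [0.5088, -0.0025, 0.0753]
tool_rot: [-0.0, 0.831, 0.556, 0.0]
contact_force: [0.0, 0.2, -2.3]
gripper_width: 0.149
t 18.37 p [508.8  -2.5  75.3] yaw x 67.6 z [-0.  0. -1.] F [ 0.   0.2 -2.3] w 0.149 q [ 0.22  0.46 -0.42  2.05  0.29  0.69 -0.77]
[0.01438929 0.0733486  0.03619824]
```

```bash
python3 -m handwheel '[[[0,0,5],[0,0,0],1],[[0,0,10],[0,0,0],1],[[0,0,13],[0,0,0],1],[[0,0,13],[0,0,0],1],[[0,0,13],[0,0,0],1]]' 110
python3 -c "
from h import *
state();print(readout.get_obs()['torque'])"
python3 -m handwheel '[[[0.3,-7.3,0],[0,0,4],1],[[1,-14.6,0],[0,0,8],1],[[2.3,-21.8,0],[0,0,12],1],[[4.1,-28.9,0],[0,0,16],1],[[6.3,-35.9,0],[0,0,20],1],[[9.1,-42.7,0],[0,0,24],1],[[12.3,-49.3,0],[0,0,28],1],[[16,-55.6,0],[0,0,32],1],[[20.1,-61.7,0],[0,0,36],1],[[24.6,-67.5,0],[0,0,40],1],[[24.6,-67.5,0],[0,0,40],1]]'
python3 - <<'E'
from h import *
state();print(readout.get_obs()['torque']); s=shot('wrist','w10'); np.savez('w10.npz',C=s[3],Rc=s[2],K=s[1],p=pose()[0])
c=s[0]['frame'][:,:,::-1];cv2.imwrite('pics/n10.png',cv2.resize(c[0:150,195:445],None,fx=3,fy=3,interpolation=cv2.INTER_CUBIC))
E
```

```text
t: 18.78
eef_pos: [0.5086, -0.0029, 0.062]
tool_rot: [-0.0, 0.831, 0.556, -0.0]
contact_force: [-0.0, 0.3, -1.8]
gripper_width: 0.14
t 18.78 p [508.6  -2.9  62. ] yaw x 67.6 z [-0.001 -0.    -1.   ] F [-0.   0.3 -1.8] w 0.14 q [ 0.22  0.48 -0.41  2.06  0.3   0.66 -0.78]
[-0.03113002  0.17282695  0.13703378]
t: 19.7
eef_pos: [0.455, 0.0458, 0.0624]
tool_rot: [0.0, 0.971, 0.238, -0.0]
contact_force: [0.4, -1.4, -2.2]
gripper_width: 0.143
t 19.7 p [455.   45.8  62.4] yaw x 27.5 z [-0.001 -0.001 -1.   ] F [ 0.4 -1.4 -2.2] w 0.143 q [-0.02  0.39 -0.25  2.18  0.18  0.58 -1.5 ]
[-0.59327323  0.27398315  0.14647966]
```

View pics/n10.png

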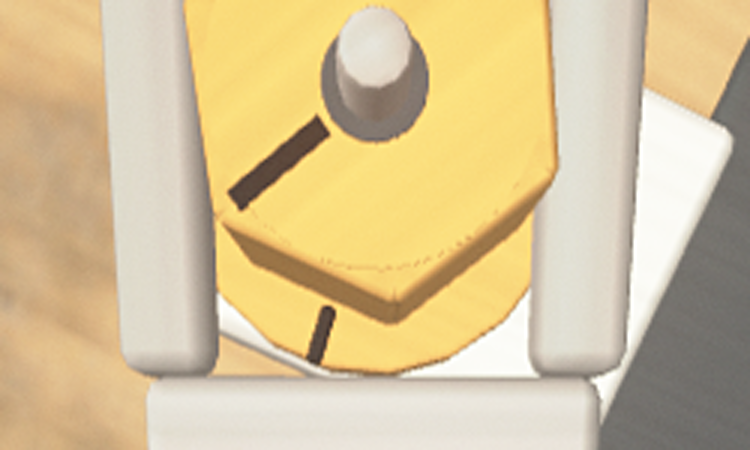

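```bash
python3 - <<'E'
from h import *
d=np.load('w10.npz'); s=(None,d['K'],d['Rc'],d['C'])
U=lambda x,y,z=.078:unproj(s,(195+x/3-.17,y/3-.17),z)[:2]
ang=lambda v:np.degrees(np.arctan2(v[1],v[0]))
print('groove',ang(U(237,200)-U(320,125)),'edges',ang(U(223,220)-U(392,305)),ang(U(557,175)-U(395,300)),ang(U(190,20)-U(222,215)))
print('mark',ang(U(312,358,.044)-U(328,310,.044)),ang(U(320,335,.044)-[.5487,.0952])); state()
E
```

```text
groove 156.19124120636735 edges 92.43985665375112 -26.569856032371195 35.51503784239084
mark -172.64404754110012 -171.9568119920232
t 19.75 p [455.2  45.4  62.3] yaw x 27.7 z [-0.001 -0.001 -1.   ] F [-2.  -1.  -1.8] w 0.14 q [-0.02  0.39 -0.25  2.18  0.18  0.58 -1.49]
```

```bash
python3 -m handwheel '[[[0.3,-7.3,0],[0,0,4],1],[[1,-14.6,0],[0,0,8],1],[[2.3,-21.8,0],[0,0,12],1],[[4.1,-28.9,0],[0,0,16],1],[[6.3,-35.9,0],[0,0,20],1],[[9.1,-42.7,0],[0,0,24],1],[[12.3,-49.3,0],[0,0,28],1],[[16,-55.6,0],[0,0,32],1],[[20.1,-61.7,0],[0,0,36],1],[[24.6,-67.5,0],[0,0,40],1],[[29.5,-72.9,0],[0,0,44],1],[[34.7,-78,0],[0,0,48],1],[[40.3,-82.7,0],[0,0,52],1],[[44.8,-86,0],[0,0,55],1],[[44.8,-86,0],[0,0,55],1],[[44.8,-86,0],[0,0,55],1],[[44.8,-86,0],[0,0,55],1]]'
python3 - <<'E'
from h import *
state();print(readout.get_obs()['torque']); s=shot('wrist','w11'); np.savez('w11.npz',C=s[3],Rc=s[2],K=s[1],p=pose()[0])
c=s[0]['frame'][:,:,::-1];cv2.imwrite('pics/n11.png',cv2.resize(c[0:150,195:445],None,fx=3,fy=3,interpolation=cv2.INTER_CUBIC))
E
```

```text
t: 21.17
eef_pos: [0.4552, 0.1424, 0.0622]
tool_rot: [0.0, 0.972, -0.236, -0.0]
contact_force: [-2.2, -0.5, -2.1]
gripper_width: 0.143
t 21.17 p [455.2 142.4  62.2] yaw x -27.3 z [-0.001 -0.    -1.   ] F [-2.2 -0.5 -2.1] w 0.143 q [-0.41  0.41 -0.03  2.15  0.02  0.58 -2.5 ]
[-0.06373591  0.6595414   0.1147982 ]
```

View pics/n11.png

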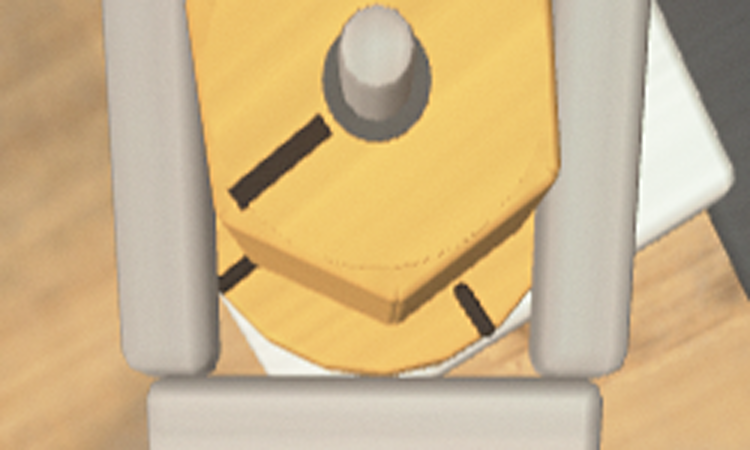

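```bash
python3 -m handwheel '[[[0.1,3.6,0],[0,0,-2],1],[[0.3,7.3,0],[0,0,-4],1],[[0.3,7.3,0],[0,0,-4],1],[[0.3,7.3,-15],[0,0,-4],1],[[0.3,7.3,-35],[0,0,-4],1],[[0.3,7.3,-60],[0,0,-4],1],[[0.3,7.3,-75],[0,0,-4],1],[[0.3,7.3,-75],[0,0,-4],1],[[0.3,7.3,-75],[0,0,-4],1]]'
python3 - <<'E'
from h import *
state(); s=shot('wrist','w12'); np.savez('w12.npz',C=s[3],Rc=s[2],K=s[1],p=pose()[0]); 
d=viewer.search_frame(s[0],'mat'); print(d[:1]); t=shot('top')
for k in ('mat','wrench','jar0'): print(k,[(round(r['score'],2),np.round(r['rect']),unproj(t,r['rect'][:2],.05).round(3)) for r in viewer.search_frame(t[0],k)[:1]])
shift([.5025,.2687,.137],6.2)
E
```

```text
t: 21.97
eef_pos: [0.4536, 0.1365, 0.1381]
tool_rot: [-0.001, 0.979, -0.203, 0.001]
contact_force: [-1.0, -0.1, -2.1]
gripper_width: 0.141
t 21.97 p [453.6 136.5 138.1] yaw x -23.4 z [ 0.003  0.001 -1.   ] F [-1.  -0.1 -2.1] w 0.141 q [-0.38  0.27 -0.05  2.11  0.02  0.75 -2.42]
[{'rect': [140.0, 221.6, 259.7, 317.8], 'score': 0.81}]
mat [(0.86, array([191., 240.,  46.,  36.]), array([0.581, 0.261, 0.05 ]))]
wrench [(0.74, array([258., 259.,  43.,  53.]), array([0.535, 0.108, 0.05 ]))]
jar0 [(0.86, array([379., 228.,  22.,  27.]), array([ 0.603, -0.169,  0.05 ]))]
shift [  -6.4 -142.    -0.8] turn z -29.59758571598175
```

View pics/w12.png

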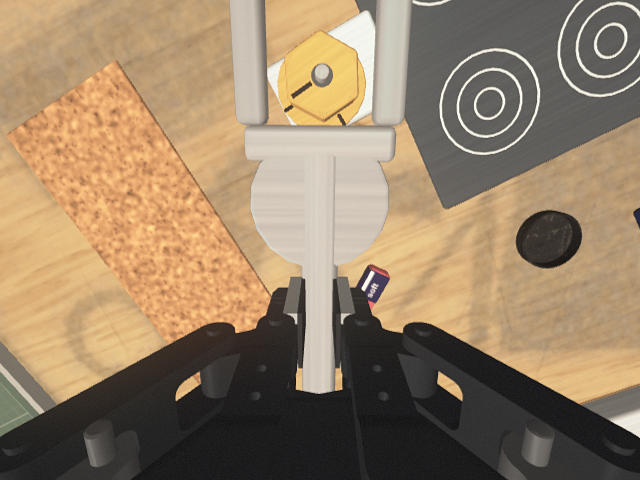

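```bash
python3 -m handwheel '[[[-1,-30,0],[0,0,-6],1],[[-2,-60,0],[0,0,-12],1],[[-4,-90,0],[0,0,-18],1],[[-5,-120,0],[0,0,-24],1],[[-6,-142,0],[0,0,-29.6],1],[[-6,-142,20],[0,0,-29.6],1],[[-6,-142,55],[0,0,-29.6],1],[[-6,-142,85],[0,0,-29.6],1],[[-6,-142,105],[0,0,-29.6],1],[[-6,-142,118],[0,0,-29.6],1],[[-6,-142,122],[0,0,-29.6],1],[[-6,-142,122],[0,0,-29.6],1],[[-6,-142,122],[0,0,-29.6],1]]'
python3 - <<'E'
from h import *
state(); shift([.5025,.2687,.0095],6.2)
E
```

```text
t: 23.35
eef_pos: [0.504, 0.2692, 0.016]
tool_rot: [-0.0, 0.999, 0.054, 0.001]
contact_force: [0.9, 0.7, -1.3]
gripper_width: 0.143
t 23.35 p [504.  269.2  16. ] yaw x 6.2 z [ 0.001  0.001 -1.   ] F [ 0.9  0.7 -1.3] w 0.143 q [-0.49  0.6  -0.15  1.95  0.15  0.6  -2.19]
shift [-1.6  0.3  6.5] turn z -0.0004950757301571684
```

```bash
python3 -m handwheel '[[[0,0,3],[0,0,0],1],[[0,0,6.5],[0,0,0],1],[[0,0,6.5],[0,0,0],1],[[0,0,6.5],[0,0,0],0.5],[[0,0,6.5],[0,0,0],0],[[0,0,6.5],[0,0,0],0],[[0,0,6.5],[0,0,0],0],[[0,0,6.5],[0,0,0],0],[[0,0,-10],[0,0,0],0],[[0,0,-50],[0,0,0],0],[[0,0,-90],[0,0,0],0],[[0,0,-130],[0,0,0],0],[[0,0,-170],[0,0,0],0],[[0,0,-190],[0,0,0],0],[[0,0,-190],[0,0,0],0],[[0,0,-190],[0,0,0],0]]' 30
python3 - <<'E'
from h import *
state(); s=shot('wrist','w13'); t=shot('top','top13'); 
for k in ('wrench','mat'):
    for r in viewer.outline_of(s[0],k)[:1]:
        cn=max(cv2.findContours(r['mask'].astype(np.uint8),0,2)[0],key=len)[:,0].astype(float)
        W=np.array([unproj(s,p,.016 if k=='wrench' else .004)[:2] for p in cn]); 
        print(k,round(r['score'],2),[np.round(x,4) for x in cv2.minAreaRect((W*1000).astype(np.float32))])
def circ(s,uv): pass
print([(round(r['score'],2),np.round(r['rect'])) for r in viewer.search_frame(s[0],'jar0')])
print([(round(r['score'],2),np.round(r['rect'])) for r in viewer.search_frame(t[0],'jar0')])
shift([.52,-.14,.3],93)
E
```

```text
t: 24.68
eef_pos: [0.504, 0.2691, 0.2068]
tool_rot: [-0.001, 0.999, 0.054, 0.001]
contact_force: [-0.7, -0.6, -0.2]
gripper_width: 0.501
t 24.68 p [504.  269.1 206.8] yaw x 6.2 z [ 0.003  0.002 -1.   ] F [-0.7 -0.6 -0.2] w 0.501 q [-0.45  0.34 -0.18  1.83  0.07  0.98 -2.13]
wrench 0.76 [array([517.9537, 272.9464]), array([223.6285,  65.8345]), np.float64(4.6906)]
mat 0.55 [array([491.8455, 267.7552]), array([269.1909, 111.3756]), np.float64(5.9153)]
[(0.69, array([551., 196., 175., 227.]))]
[(0.97, array([378., 229.,  19.,  28.]))]
shift [-27.2 407.9 -95.6] turn z -86.79152225597034
```

```bash
python3 - <<'E'
from h import *
shift([.525,-.17,.25],3.2)
E
python3 -m handwheel '[[[-26,436,-43],[0,0,3],-1],[[-26,436,-43],[0,0,3],-1],[[-26,436,-43],[0,0,3],-1],[[-26,436,-43],[0,0,3],-1],[[-26,436,-43],[0,0,3],-1],[[-26,436,-43],[0,0,3],-1],[[-26,436,-43],[0,0,3],-1],[[-26,436,-43],[0,0,3],-1],[[-26,436,-43],[0,0,3],-1],[[-26,436,-43],[0,0,3],-1],[[-26,436,-43],[0,0,3],-1],[[-26,436,-43],[0,0,3],-1],[[-26,436,-43],[0,0,3],-1],[[-26,436,-43],[0,0,3],-1],[[-26,436,-43],[0,0,3],-1],[[-26,436,-43],[0,0,3],-1]]' >/dev/null
python3 - <<'E'
from h import *
state(); s=shot('wrist','w14'); np.savez('w14.npz',C=s[3],Rc=s[2],K=s[1],p=pose()[0])
for r in viewer.outline_of(s[0],'jar0')[:2]: print(r['score'],r['rect'],unproj(s,r['rect'][:2],.06))
g=cv2.cvtColor(s[0]['frame'],cv2.COLOR_RGB2GRAY); m=(g>170).astype(np.uint8)
for c in cv2.findContours(m,cv2.RETR_LIST,2)[0]:
    if len(c)>25:
        (x,y),(a,b),t=cv2.fitEllipse(c)
        if .75<a/b and b<150 : print(np.round([x,y,a,b],1),unproj(s,(x,y),.028).round(4))
E
```

```text
shift [-25.4 438.2 -45.6] turn z 3.0084777440296477
t 26.32 p [ 524.7 -165.7  248. ] yaw x 3.4 z [-0.001  0.001 -1.   ] F [ 0.1  0.1 -0. ] w 1.0 q [ 0.15  0.26  0.05  1.84 -0.02  1.05 -1.3 ]
0.7 [328.4, 131.1, 55.7, 62.8] [ 0.60340512 -0.16851422  0.06      ]
0.33 [224.6, 320.4, 11.3, 32.9] [ 0.39957188 -0.06847441  0.06      ]
[253.  226.   18.5  19.7] [ 0.4995 -0.0928  0.028 ]
[176.3 226.8  18.1  20.1] [ 0.4935 -0.008   0.028 ]
[330.1 225.3  18.9  19.4] [ 0.5054 -0.1778  0.028 ]
[176.2 226.5  35.7  40.3] [ 0.4939 -0.008   0.028 ]
[253.2 225.7  36.8  39.2] [ 0.4998 -0.093   0.028 ]
[330.1 225.1  37.2  39. ] [ 0.5056 -0.1778  0.028 ]
[176.2 226.6  38.1  42.8] [ 0.4938 -0.008   0.028 ]
[253.1 225.7  39.3  41.6] [ 0.4998 -0.0929  0.028 ]
[330.1 225.   39.9  40.9] [ 0.5056 -0.1778  0.028 ]
[176.2 226.1  55.8  63. ] [ 0.4943 -0.008   0.028 ]
[253.1 225.3  57.5  61.2] [ 0.5002 -0.0929  0.028 ]
[330.1 224.6  58.3  60.5] [ 0.5061 -0.1777  0.028 ]
[176.1 226.1  58.2  65.4] [ 0.4944 -0.0079  0.028 ]
[253.  225.3  60.   63.4] [ 0.5002 -0.0928  0.028 ]
[330.1 224.6  61.   62.5] [ 0.5061 -0.1778  0.028 ]
[ 35.5 175.4  13.7  16.4] [0.5412 0.1383 0.028 ]
[ 60.7 172.   59.3  77.2] [0.5464 0.111  0.028 ]
[326.7 128.3  38.8  41.1] [ 0.607  -0.1674  0.028 ]
[163.6 127.3  58.6  67. ] [ 0.5982 -0.0008  0.028 ]
[246.8 126.4  60.6  65. ] [ 0.604  -0.0857  0.028 ]
[330.  125.5  61.5  64.3] [ 0.6099 -0.1706  0.028 ]
[163.5 127.2  61.1  69.6] [ 0.5983 -0.0007  0.028 ]
[246.7 126.3  62.8  67.9] [ 0.6041 -0.0857  0.028 ]
[330.1 125.5  63.6  67.2] [ 0.61   -0.1706  0.028 ]
[568.1  24.7  10.3  11.8] [ 0.7139 -0.3898  0.028 ]
[557.5  22.3  41.1  54.5] [ 0.7153 -0.3792  0.028 ]
```

View pics/w14.png

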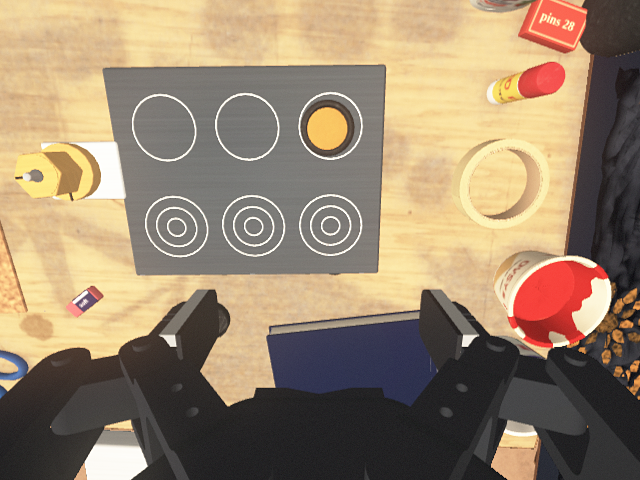

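```bash
python3 - <<'E'
from h import *
d=np.load('w14.npz'); s=(None,d['K'],d['Rc'],d['C'])
for z in (.066,.072): print(unproj(s,(326.7,128.3),z))
print(unproj(s,(328.4,131.1),.050)); print(state())
shift([.6005,-.168,.036],3.4)
E
```

```text
[ 0.60557579 -0.16664791  0.066     ]
[ 0.60534961 -0.16653117  0.072     ]
[ 0.60370963 -0.1687617   0.05      ]
t 26.42 p [ 524.7 -166.3  248.2] yaw x 3.3 z [-0.  0. -1.] F [-0.2 -0.3 -0. ] w 1.0 q [ 0.15  0.26  0.06  1.84 -0.02  1.05 -1.3 ]
(array([ 0.52474207, -0.16627115,  0.24817357]), array([[ 9.98320633e-01,  5.79298795e-02, -2.07903094e-04],
       [ 5.79299422e-02, -9.98320603e-01,  3.09358201e-04],
       [-1.89632858e-04, -3.20882489e-04, -9.99999931e-01]]))
shift [ 75.6   6.2 212.2] turn z -0.07899949723730515
```

```bash
python3 -m handwheel '[[[40,3,20],[0,0,0],-1],[[80,5.3,50],[0,0,0],-1],[[80,5.3,90],[0,0,0],-1],[[80,5.3,130],[0,0,0],-1],[[80,5.3,165],[0,0,0],-1],[[80,5.3,190],[0,0,0],-1],[[80,5.3,203],[0,0,0],-1],[[80,5.3,210],[0,0,0],-1],[[80,5.3,210],[0,0,0],-1],[[80,5.3,210],[0,0,0],-1],[[80,5.3,210],[0,0,0],-0.2],[[80,5.3,210],[0,0,0],0],[[80,5.3,210],[0,0,0],0.4],[[80,5.3,210],[0,0,0],0.4],[[80,5.3,210],[0,0,0],0.4],[[80,5.3,210],[0,0,0],0.4],[[80,5.3,210],[0,0,0],0.4]]' 20
python3 - <<'E'
from h import *
p,M=state(); shift(p+[-.099,-.0108,0],3.2)
s=shot('wrist')
for r in viewer.outline_of(s[0],'jar0')[:2]: print(r['score'],r['rect'],unproj(s,r['rect'][:2],.065))
E
```

```text
t: 27.83
eef_pos: [0.6057, -0.1687, 0.0399]
tool_rot: [0.0, 1.0, 0.028, 0.001]
contact_force: [-0.7, 0.8, 5.7]
gripper_width: 0.57
t 27.83 p [ 605.7 -168.7   39.9] yaw x 3.2 z [ 0.002 -0.001 -1.   ] F [-0.7  0.8  5.7] w 0.57 q [ 0.15  0.63  0.04  1.81 -0.03  0.7  -1.31]
shift [-99.4   5.3  -0.2] turn z -0.010983138570310302
0.72 [320.1, 313.6, 125.4, 146.0] [ 0.61042942 -0.16749857  0.065     ]
```

```bash
python3 -m handwheel '[[[-4,0.2,0],[0,0,0],0.4],[[-12,0.5,0],[0,0,0],0.4],[[-22,1,0],[0,0,0],0.4],[[-32,1.4,0],[0,0,0],0.4],[[-42,1.9,0],[0,0,0],0.4],[[-52,2.3,0],[0,0,0],0.4],[[-62,2.8,0],[0,0,0],0.4],[[-72,3.2,0],[0,0,0],0.4],[[-82,3.7,0],[0,0,0],0.4],[[-90,4,0],[0,0,0],0.4],[[-96,4.3,0],[0,0,0],0.4],[[-99.4,4.4,0],[0,0,0],0.4],[[-99.4,4.4,0],[0,0,0],0.4],[[-99.4,4.4,0],[0,0,0],0.4],[[-99.4,4.4,0],[0,0,0],0.4]]'
python3 -m handwheel '[[[0,0,0],[0,0,0],0],[[0,0,0],[0,0,0],-0.5],[[0,0,0],[0,0,0],-1],[[0,0,0],[0,0,0],-1],[[0,0,0],[0,0,0],-1],[[0,0,0],[0,0,0],-1],[[-2,0,-20],[0,0,0],-1],[[-5,0,-60],[0,0,0],-1],[[-10,0,-100],[0,0,0],-1],[[-10,0,-140],[0,0,0],-1],[[-10,0,-180],[0,0,0],-1],[[-20,0,-210],[0,0,0],-1],[[-20,0,-210],[0,0,0],-1],[[-20,0,-210],[0,0,0],-1]]'
python3 - <<'E'
from h import *
state(); s=shot('wrist','w15'); t=shot('top')
for r in viewer.outline_of(s[0],'jar0')[:1]: print(r['score'],r['rect'],unproj(s,r['rect'][:2],.05))
for k in ('wrench','masking_tape','gold_jar_lid','eraser_1','wood_block','jar0'): print(k,[(round(r['score'],2),unproj(t,r['rect'][:2],.05 if k=='jar0' else .01).round(3)) for r in viewer.search_frame(t[0],k)[:1]])
g=cv2.cvtColor(s[0]['frame'],cv2.COLOR_RGB2GRAY); m=(g>150).astype(np.uint8)
for c in cv2.findContours(m,cv2.RETR_LIST,2)[0]:
    if len(c)>25:
        (x,y),(a,b),_=cv2.fitEllipse(c)
        if .75<a/b and 15<b<90 : print(np.round([x,y,a,b],1),unproj(s,(x,y),.028).round(4),unproj(s,(x,y),.07).round(4))
E
```

```text
t: 29.18
eef_pos: [0.5071, -0.1788, 0.0398]
tool_rot: [0.0, 1.0, 0.028, 0.002]
contact_force: [2.4, 0.3, 9.9]
gripper_width: 0.563
t: 30.35
eef_pos: [0.4863, -0.1798, 0.25]
tool_rot: [0.0, 1.0, 0.028, 0.002]
contact_force: [-0.9, -0.1, -0.5]
gripper_width: 1.005
t 30.35 p [ 486.3 -179.8  250. ] yaw x 3.2 z [ 0.004 -0.001 -1.   ] F [-0.9 -0.1 -0.5] w 1.005 q [ 0.19  0.2   0.05  1.91 -0.01  1.03 -1.27]
0.68 [317.5, 195.9, 50.3, 55.2] [ 0.50257726 -0.17639815  0.05      ]
wrench [(0.78, array([0.521, 0.271, 0.01 ]))]
masking_tape []
gold_jar_lid [(0.93, array([ 0.369, -0.036,  0.01 ]))]
eraser_1 [(0.72, array([0.387, 0.116, 0.01 ]))]
wood_block [(0.85, array([0.751, 0.143, 0.01 ]))]
jar0 []
[240.3 191.4  16.4  17.9] [ 0.4995 -0.0929  0.028 ] [ 0.5058 -0.1023  0.07  ]
[161.6 192.6  18.8  21.6] [ 0.4935 -0.008   0.028 ] [ 0.5005 -0.0272  0.07  ]
[240.3 191.5  19.7  20.7] [ 0.4994 -0.093   0.028 ] [ 0.5058 -0.1024  0.07  ]
[318.4 191.5  35.5  37.3] [ 0.5041 -0.1772  0.028 ] [ 0.5098 -0.1769  0.07  ]
[161.6 192.2  36.8  41.7] [ 0.4939 -0.008   0.028 ] [ 0.5009 -0.0272  0.07  ]
[240.3 191.2 
[... 672 characters left out ...]
-0.1775  0.07  ]
[ 13.8 132.2  13.6  17.3] [0.5478 0.1402 0.028 ] [0.5485 0.104  0.07  ]
[ 40.6 133.   42.   51.8] [0.5486 0.1126 0.028 ] [0.5493 0.0796 0.07  ]
[ 42.4 134.   62.2  76.7] [0.5477 0.1109 0.028 ] [0.5485 0.0781 0.07  ]
[147.3  87.7  60.2  69.9] [ 0.5983 -0.0008  0.028 ] [ 0.5932 -0.0208  0.07  ]
[232.5  86.5  61.7  68.2] [ 0.6041 -0.0858  0.028 ] [ 0.5984 -0.096   0.07  ]
[317.7  85.2  62.4  67.5] [ 0.61   -0.1707  0.028 ] [ 0.6036 -0.1711  0.07  ]
[147.3  87.6  63.1  73.3] [ 0.5984 -0.0008  0.028 ] [ 0.5933 -0.0208  0.07  ]
[232.5  86.4  64.7  71.6] [ 0.6042 -0.0858  0.028 ] [ 0.5984 -0.096   0.07  ]
[317.8  85.2  65.5  71.1] [ 0.61   -0.1707  0.028 ] [ 0.6036 -0.1712  0.07  ]
```

View pics/w15.png

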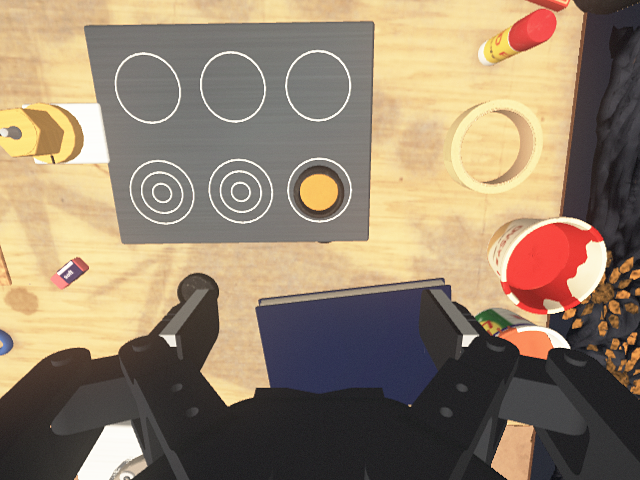

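```bash
python3 -m handwheel '[[[0,0,-50],[0,0,0],-1],[[0,60,-50],[0,0,0],-1],[[0,150,-50],[0,0,0],-1],[[0,150,-50],[0,0,0],-1],[[0,250,-50],[0,0,0],-1],[[0,250,-50],[0,0,0],-1],[[0,250,-50],[0,0,0],-1],[[0,250,-50],[0,0,0],-1],[[0,250,-50],[0,0,0],-1],[[0,250,-50],[0,0,0],-1],[[0,250,-50],[0,0,0],-1],[[0,250,-50],[0,0,0],-1]]'
python3 - <<'E'
from h import *
t=shot('top','top16')
for k,z in dict(wrench=.01,mat=.004,masking_tape=.01,gold_jar_lid=.01,eraser_1=.01,wood_block=.01,jar0=.05).items(): print(k,[(round(r['score'],2),np.round(r['rect']),unproj(t,r['rect'][:2],z).round(3)) for r in viewer.search_frame(t[0],k)[:1]])
print(proj(t,[.506,-.1778,.05]))
s=shot('side'); 
for k,z in dict(wrench=.01,jar0=.05,masking_tape=.01).items(): print(k,[(round(r['score'],2),unproj(s,r['rect'][:2],z).round(3)) for r in viewer.search_frame(s[0],k)[:1]])
c=cv2.imread('pics/top16.png'); cv2.imwrite('pics/t16c.png',cv2.resize(c[160:360,150:480],None,fx=2.4,fy=2.4,interpolation=cv2.INTER_CUBIC))
E
```

```text
t: 31.8
eef_pos: [0.5005, -0.4273, 0.2984]
tool_rot: [-0.0, 1.0, 0.029, 0.0]
contact_force: [-0.6, 0.2, -0.4]
gripper_width: 0.998
wrench [(0.72, array([190., 270.,  28.,  93.]), array([0.52 , 0.272, 0.01 ]))]
mat [(0.65, array([195., 285.,  53., 115.]), array([0.484, 0.263, 0.004]))]
masking_tape [(0.66, array([460., 250.,  44.,  40.]), array([ 0.553, -0.362,  0.01 ]))]
gold_jar_lid [(0.24, array([191., 271.,  28.,  99.]), array([0.515, 0.271, 0.01 ]))]
eraser_1 [(0.63, array([256., 329.,  12.,  19.]), array([0.38 , 0.117, 0.01 ]))]
wood_block [(0.58, array([246., 174.,  32.,  25.]), array([0.749, 0.144, 0.01 ]))]
jar0 [(0.66, array([385., 270.,  21.,  24.]), array([ 0.506, -0.178,  0.05 ]))]
[384.68574667 269.59600833]
wrench [(0.69, array([0.527, 0.267, 0.01 ]))]
jar0 [(0.92, array([ 0.505, -0.186,  0.05 ]))]
masking_tape [(0.84, array([ 0.556, -0.362,  0.01 ]))]
```

View pics/t16c.png

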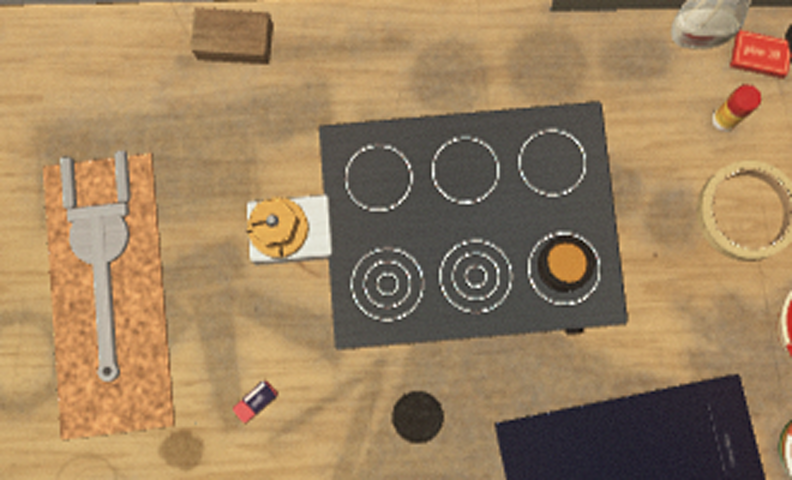

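```bash
python3 -c "
from station import bot
print(bot.hand_in())"
```

```text
the job is handed in; nothing more can be done
None
```

The job is done and handed in at about 32 s of robot time; the hand-in gave no verdict.

- **Nut:** I turned it clockwise with the fingers until the torque rose and the groove pointed at the finger-tight mark. I then turned it on with the wrench. The groove now points at the quarter-turn mark, about 89° (1.55 rad) past finger-tight by my measurement.
- **Jar:** only one jar was there. I slid it onto the heating mark straight across. The wrist view put it about 4 mm off centre, and the top view put it at the mark within measurement error. The side camera put it about 8 mm off, still inside the 13 mm limit.
- **Wrench:** it lies flat on the cork mat. My measurement puts it within about 3 mm of the mat's middle and 2° of lengthwise.
- **Other things:** the tape, eraser and wooden block were within about 5 mm of where they started. In the last check the detector missed the black lid, but it shows in the final top picture, and a detection just before put it in its starting place.
- **Disturbances:** I saw no knocks and no grip slackening.

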